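Load a plane iron into the grinding carriage

ROBOT

A 7-joint arm with a two-finger parallel gripper is mounted at the origin on the work surface. World frame = base frame: x ahead of the robot, y to its left, z up, the work surface at z = 0. Lengths are in mm, angles in rad, forces in N, time in s.
With the tool pointing down it reaches from about 400 to 900 mm from the base axis. Payload 5.6 kg.
Tool frame: the origin (TCP) lies midway between the tips of the shut fingers; the grasp point (between the pads) lies 19 mm behind it; z points along the fingers, y is the line along which they close (so a half turn about z gives the same grasp; the last joint's range is limited). The gripper opens to 92 mm and grips with 3 to 60 N. Pads are 20 mm wide; open, the fingers measure 128 mm over their backs; the gripper's body (75 mm by 189 mm) begins 69 mm behind the grasp point.
Start: joints at [1.134, 0.468, -0.012, 1.603, 0.006, 1.071, -0.056], TCP at [249.365, -600.271, 214.592] pointing down, gripper open.
Joint ranges: [-2.53, 2.53], [-0.31, 2.02], [-1.57, 1.55], [0.28, 2.44], [-1.29, 4.43], [0.15, 1.84], [-2.92, 2.92]. Speed limits (rad/s): [2.57, 2.57, 3.14, 3.14, 3.14, 3.14, 3.14].

INTERFACE

Orientations are given as a rotation vector (axis times angle).
In Python, from cell import robot, grip, kin, viewer gives the robot as it stands. Calls block until the motion is done:
- robot.movep(position, orientation): joint-space move of the TCP to a pose.
- robot.servo_line(position, feed=150, rotation=None): straight line of the TCP; rotation=None keeps the orientation; feed is the mean speed in mm/s.
- robot.goto_joints(angles): joint-space move.
- grip(opening, newtons=None): opening from 0.0 (shut) to 1.0 (fully open); newtons is the grip in N (None keeps the last); returns when the fingers have stopped.
- robot.hold(seconds).
- kin.ik(position, orientation): joint angles nearest the present ones, or None.
- robot.observe(): the state.
- viewer.read_camera(name): name is "side" or "top" or "wrist"; returns the picture (480x640x3 uint8, red, green, blue); there is no depth.
- viewer.camera_info(name): a dict with "camera_matrix" (3x3 intrinsics, pixels), "R" (3x3) and "t" (3): a world point X has camera coordinates R X + t. Camera axes: x right, y down, z forward; pixel columns grow to the right and rows downward; lengths in mm; the calibration is good to about 2 mm. The wrist camera is an equidistant fisheye: a pixel r from the principal point sees the ray r / f radians off the axis. A picture is of the moment at which its call begins: read the wrist's pose just before it. camera_info takes no time and is no camera call; for the wrist camera it gives the pose at the moment of the call.
A pose or a line that the arm cannot do raises robot.IKError and nothing moves.
- robot.job_done(): hands the job in; it is judged then, once.
Trained networks look in the newest picture that a camera, given by its name, has taken for a name from the list of things; names that differ only in an ending like _2 or _b are one class to them, and where a whole thing is asked for, a point or a joint stands for the part that bears it (a point fixed in the world has none). Each returns a list of dicts, best first, with "confidence" (0 to 1); they miss things now and then, are a little off and sometimes report something else, mostly with a low value. They report only what shows in the picture. A call takes as long as a camera call. They do not tell look-alikes from the thing itself.
- viewer.silhouettes(name, camera): "mask" (480x640 bool, what is visible of it).
- viewer.pinpoint(name, camera): "at" ([x, y, z] in mm, in the coordinates of the camera as it stood for that picture, good to about 4 mm: a listed point, or the origin of a listed thing).
The state is a dict: "t": time; "joints": joint angles; "joint_velocities": joint speeds; "joint_torque": joint torques, N m; "tcp_pos": TCP position; "tcp_rot": TCP orientation; "contact_force": force on the tool from outside, world axes, zero at the start; "wrist_torque": the same for the moment, N m; "grip_width": opening from 0.0 (shut) to 1.0 (fully open); "grip_force": force on a finger pad.
Only numpy, scipy, OpenCV 4.12 (cv2) and the standard library are available. Lean on these libraries where they do the work, as an engineer would, in place of code of your own. Each camera call takes 0.05 s, during which the arm holds its last target. There are 200 camera calls.

TASK

Take the broad notched plane iron off the strop and lay it flat in the grinding carriage, edge end between the two cheeks and notch over the pin. Draw it back until the pin stops it and keep a light, steady pull on it for a moment, without forcing the pin, whose slide is only lightly nipped and must stay at its setting; then let go and press the red handle of the toggle clamp right down so that the iron is held there. Leave the other things on the bench where they are.

Things in the scene. Friction and masses are not known exactly. Their poses are not given: they have to be found in the camera images.
- iron_mid (a point): Centre of the plane iron to load, half-way up: bright steel blade 165 x 50 x 4.8 mm, about 0.3 kg. x points along it to the cutting edge (last 12 mm thinner), y across, z up; it starts this way up on the strop. The tail (-x) end has an open notch in its middle, 9 mm wide, 24 mm deep. Grip it across its 50 mm width; 35 mm behind the centre keeps the hand clear of the clamp.
- notch_root (a point): On the iron: middle of the closed end of the notch, half-way up the thickness, 58.5 mm behind iron_mid; same axes as iron_mid.
- iron: The same iron; origin under its centre, on its lower face, same axes.
- strop: Fixed strop, a beech block with leather on top on which the iron starts: 200 x 36 x 26 mm, origin under its centre, x along it. The iron overhangs it by about 7 mm on either side, so that fingers can pass down beside it.
- carriage: Grinding carriage, fastened to the bench; axes as bed, origin on the bench 32 mm below bed. Plywood base 205 x 150 x 12 mm (x -120 to 85, y -45 to 105 mm) under an aluminium bed whose top is 32 mm above the bench: front 70 mm wide (x 25 to 75 mm), behind it a tongue 36 mm wide (x -110 to 25 mm), so that the loaded iron overhangs it by 7 mm each side, 20 mm above the plywood.
- bed (a point): Point on the middle line of the bed's flat top. x points along the bed to its front, where the iron's edge end goes and stands out by 22 to 38 mm; y to the clamp's side; z up. Two cheeks on the front part (x 30 to 70 mm), 5 mm high and 53 mm apart, take the iron between them. Sliding the iron on the bed takes some 2 N.
- stop_mid (a point): Middle of the way of the stop along the bed: point on the bed's top at bed's x -45 mm, y 0. The stop is an upright steel pin, 6 mm thick, 11 mm high, on a slide with a brass thumbscrew (16 mm across, 13 mm high, 40 mm behind the pin). It has been set anywhere within 8 mm ahead of or behind stop_mid, which is not measured: find it by feel. The slide slips at about 12 N.
- clamp_handle (a joint): Toggle clamp: angle of its red handle. 0 = open: handle up, 66 degrees above level, arm swung up beside the bed (at bed's x 45, y 30 to 65 mm, up to 85 mm above it). 1.15 rad = shut: handle level, pointing to bed's +y, the arm's rubber foot on the iron's middle. A linkage drives the arm. It needs 5 N at the handle's end, 10 N near shut, and stays where left.
- handle_grip (a point): Point on the red handle's upper face (which looks to the bed while the clamp is open), where it is pressed down, 85 mm from its axis; it moves with the handle, which is 14 mm wide and reaches 18 mm farther. The handle's axis is level, along bed's x, at bed's x 45, y 74 mm, 18 mm above the bed's top.
- clamp_arm: The clamp's steel arm, 58 mm from its pivot to the spindle with the rubber foot (15 mm across); origin on its pivot. It follows the handle.
- spare_iron: Bystander: a narrower dark iron, 38 mm wide, round tail, no notch, flat on the bench.
- stone: Bystander: grey sharpening stone on a wooden base, 180 x 72 x 28 mm.
- oil: Bystander: oil bottle, 42 mm across and 115 mm high.
- driver: Bystander: screwdriver with green handle, 190 mm.
- brush: Bystander: bench brush, 170 mm.
- square: Bystander: try square, stock 100 mm, blade 130 mm.
- pot: Bystander: blue open tray 100 x 75 x 45 mm.
Not all that is in view belongs to the job. Of the things like the iron, leave any that is brown; of the rest the smaller one is meant.

How it is judged (in metres and radians):
On the way:
1. the iron lies flat in the carriage with its notch over the pin, drawn back on the pin with a steady pull (over 2 N on the pin for 0.2 s) (horizontal distance between notch_root and pin below 0.0045 m and z of each of notch_root, iron_mid in the frame of bed below 0.0042 m and y of notch_root in the frame of bed between -0.0025 and 0.0025 m and angle between the x axis of iron_mid and the x axis of bed, either way round below 0.06 rad and x of iron_mid in the frame of bed above 0 m and contact force between iron and pin above 2 N and value of joint clamp_handle below 0.5 rad), for 0.2 s.
At the end, for the whole second after the job is handed in: The iron lies at rest, flat on the bed, its notch over the pin with the closed end within 1.5 mm of the pin, square to the bed within 3.4 degrees, the pin within 2 mm of its setting, and the clamp's handle right down (beyond 1.08 rad) with its foot bearing on the iron (over 1 N) (horizontal distance between notch_root and pin below 0.0045 m and z of each of notch_root, iron_mid in the frame of bed below 0.0042 m and y of notch_root in the frame of bed between -0.0025 and 0.0025 m and angle between the x axis of iron_mid and the x axis of bed, either way round below 0.06 rad and x of iron_mid in the frame of bed above 0 m and value of joint clamp_handle above 1.08 rad and contact force between iron and clamp_arm above 1 N and linear speed of iron below 0.01 m/s and distance of pin from where it was at the start of the episode below 0.002 m); the robot touches nothing.
It fails at once if the pin pushed more than 2 mm out of its setting (distance of pin from where it was at the start of the episode above 0.002 m).
It fails at once if the iron forced on the pin with more than 25 N (contact force between iron and pin above 25 N).
It fails at once if another thing on the bench moved by more than 25 mm (distance of any of spare_iron, stone, oil, driver, brush, square, pot from where it was at the start of the episode above 0.025 m).
It also fails if it takes over 61 s, if anything falls off the work surface, if the arm or the gripper's body presses on something with over 40 N, if the wrist force passes 120 N, or if a joint passes its speed limit or range.

## Working session

There is one attempt and no reset: what is moved stays moved. The work goes in short steps, each a Python script; the robot and the scene stay as the last script left them, time stands still between calls to the robot, and variables do not carry over. Pictures are saved under pics/ and viewed, at most 13 in all, crops included, and the job is handed in when it is done.

```bash
ls; mkdir -p pics; cat > h.py <<'E'
import numpy as np, cv2
from scipy.spatial.transform import Rotation as Rn
from cell import robot, grip, kin, viewer
def towld(p,c):
    i=viewer.camera_info(c); return np.array(i["R"]).T@(np.array(p)-np.array(i["t"]))
def save(c,n):
    im=viewer.read_camera(c); cv2.imwrite(f"pics/{n}.png",im[:,:,::-1]); return im
def px(X,c):
    i=viewer.camera_info(c); q=np.array(i["R"])@np.array(X)+np.array(i["t"]); K=np.array(i["camera_matrix"]); u=K@q; return u[:2]/u[2]
def atz(u,v,z,c):
    i=viewer.camera_info(c); R=np.array(i["R"]);K=np.array(i["camera_matrix"]); o=-R.T@np.array(i["t"]); d=R.T@np.linalg.inv(K)@np.array([u,v,1.]); return o+d*(z-o[2])/d[2]
E
python3 - <<'E'
from h import *
np.set_printoptions(precision=1,suppress=True)
print(robot.observe())
for c in ("top","side"):
    im=save(c,c+"0")
    for n in ["iron_mid","notch_root","strop","carriage","bed","stop_mid","handle_grip","clamp_arm","spare_iron","clamp_handle"]:
        try:
            for d in viewer.pinpoint(n,c): 
                w=towld(d["at"],c); print(c,n,round(d["confidence"],2),w,px(w,c))
        except Exception as e: print(n,e)
a=cv2.imread("pics/top0.png");b=cv2.imread("pics/side0.png")
E
```

```text
pics
{'t': 0.0, 'joints': array([ 1.1,  0.5, -0. ,  1.6,  0. ,  1.1, -0.1]), 'joint_velocities': array([ 0.,  0., -0.,  0., -0., -0.,  0.]), 'joint_torque': array([ -0. , -52.1,  -0. , -24.4,  -0.1,   0. ,   0. ]), 'tcp_pos': array([ 249.1, -599.7,  213.6]), 'tcp_rot': array([-3.1, -0.6,  0. ]), 'contact_force': array([ 0.2, -0.2,  0.5]), 'wrist_torque': array([-0., -0.,  0.]), 'grip_force': 0.0, 'grip_width': 0.9983188853799229}
top iron_mid 0.95 [ 304.6 -517.7   -1.6] [481.9 316.6]
top iron_mid 0.7 [ 551.8 -188.    30.2] [361.9 227.6]
top iron_mid 0.61 [ 296.5 -207.8    1.3] [369.7 320.9]
top iron_mid 0.53 [504.   96.8  30.2] [257.6 246.2]
top notch_root 0.88 [ 243.9 -151.5    4.2] [349.6 340.6]
top notch_root 0.85 [ 497.  -182.5   27.6] [360.1 247.8]
top notch_root 0.64 [ 293.1 -457.5    0.3] [460.4 321.1]
top notch_root 0.35 [590.5 157.8  57. ] [233.6 213.8]
top carriage 0.9 [547.6 103.    0.5] [256.7 231.1]
top bed 0.86 [549.  100.2  29.4] [256.4 229.8]
top bed 0.45 [ 494.7 -182.5   26.9] [360.1 248.6]
top stop_mid 0.55 [505.6  96.2  30.5] [257.9 245.6]
top stop_mid 0.32 [ 547.7
[... 858 characters left out ...]
.5]
side strop 0.96 [ 554.8 -185.2   -1.9] [346.  243.8]
side strop 0.51 [ 760.7 -240.1   -1.9] [297.  209.2]
side carriage 0.98 [552.8  96.1  -2. ] [278.8 302. ]
side bed 0.66 [551.6  99.3  31.6] [278.  291.9]
side stop_mid 0.69 [503.7  95.7  32.9] [295.9 299.3]
side stop_mid 0.45 [552.9  97.9  -1.2] [278.3 302.1]
side handle_grip 0.76 [593.2 199.1 124.5] [230.3 275.4]
side handle_grip 0.66 [ 603.  -364.4   -3.4] [366.2 209.3]
side clamp_arm 0.55 [591.9 154.6  53.9] [247.4 290.2]
side spare_iron 0.9 [ 500.7 -334.7   -6.7] [391.8 227. ]
clamp_handle it knows: bed, brush, carriage, clamp_arm, driver, handle_grip, iron, iron_mid, notch_root, oil, pot, spare_iron, square, stone, stop_mid, strop
```

View pics/top0.png

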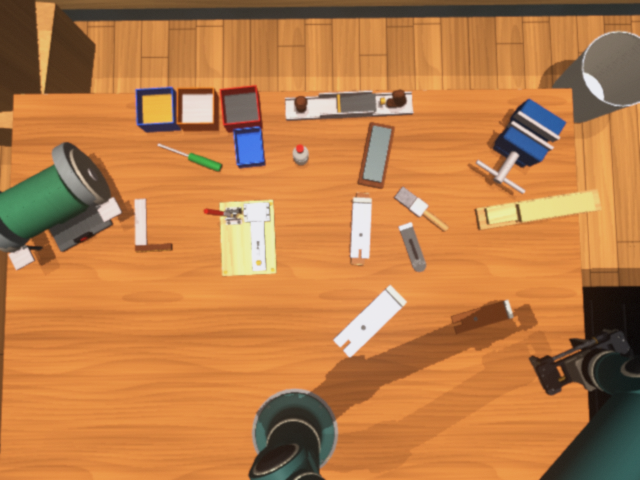

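View pics/side0.png

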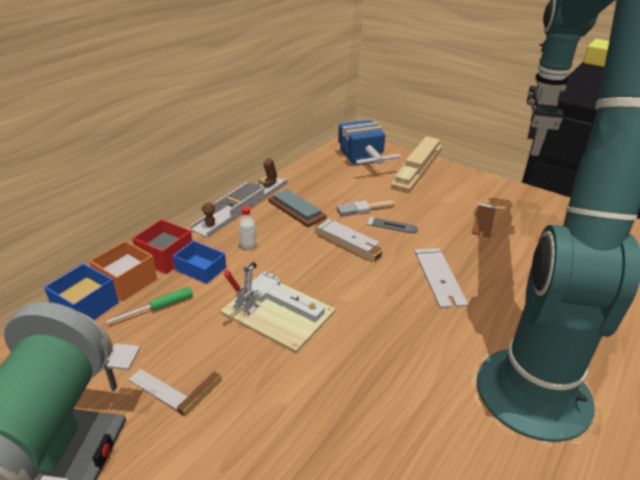

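```bash
python3 - <<'E'
from h import *
np.set_printoptions(precision=2,suppress=True)
a=cv2.imread("pics/top0.png")[180:370,320:520]
cv2.imwrite("pics/crop.png",cv2.resize(a,None,fx=3,fy=3,interpolation=cv2.INTER_CUBIC))
for r in ([np.pi,0,0],[0,np.pi,0]):
    for p in ([520,-187,200],[515,98,60],[600,180,170],[520,98,200]): print(r,p,kin.ik(p,r))
print(viewer.camera_info("wrist"))
robot.movep([500,-187,200],[np.pi,0,0])
save("wrist","w1"); print(robot.observe()["t"],robot.observe()["tcp_pos"])
print(viewer.camera_info("wrist"))
for n in ["iron_mid","notch_root"]:
    for d in viewer.pinpoint(n,"wrist"): print(n,d["confidence"],towld(d["at"],"wrist"))
E
```

```text
[3.141592653589793, 0, 0] [520, -187, 200] [ 0.43  0.33 -0.17  1.85  0.07  0.97 -1.35]
[3.141592653589793, 0, 0] [515, 98, 60] [ 0.1   0.53 -0.44  2.    0.34  0.69 -2.12]
[3.141592653589793, 0, 0] [600, 180, 170] [ 0.1   0.56 -0.62  1.67  0.37  1.03 -2.21]
[3.141592653589793, 0, 0] [520, 98, 200] [ 0.27  0.36 -0.63  1.88  0.25  0.98 -2.04]
[0, 3.141592653589793, 0] [520, -187, 200] [ 0.84  0.42 -0.7   1.82  0.32  1.01  1.58]
[0, 3.141592653589793, 0] [515, 98, 60] [ 0.31  0.61 -0.71  1.98  0.57  0.76  0.83]
[0, 3.141592653589793, 0] [600, 180, 170] [ 0.24  0.64 -0.84  1.66  0.53  1.08  0.82]
[0, 3.141592653589793, 0] [520, 98, 200] [ 0.55  0.49 -1.02  1.87  0.48  1.06  0.9 ]
{'camera_matrix': array([[371.65,   0.  , 321.99],
       [  0.  , 371.65, 242.51],
       [  0.  ,   0.  ,   1.  ]]), 'R': array([[ 0.38, -0.92,  0.  ],
       [-0.89, -0.37,  0.26],
       [-0.24, -0.1 , -0.97]]), 't': array([-649.92,  -28.77,  389.32])}
2.8083 [ 499.75 -188.25  199.99]
{'camera_matrix': array([[371.65,   0.  , 321.99],
       [  0.  , 371.65, 242.51],
       [  0.  ,   0.  ,   1.  ]]), 'R': array([[-0.  , -1.  ,  0.  ],
       [-0.97,  0.  ,  0.26],
       [-0.26, -0.  , -0.97]]), 't': array([-187.35,  458.33,  503.99])}
iron_mid 0.69 [ 554.73 -187.59   29.68]
iron_mid 0.62 [ 295.6  -208.31    3.83]
iron_mid 0.54 [506.81  93.78  31.65]
notch_root 0.78 [ 245.42 -151.41    3.09]
notch_root 0.68 [ 495.37 -184.54   25.51]
notch_root 0.19 [551.47  93.46   1.33]
```

View pics/crop.png

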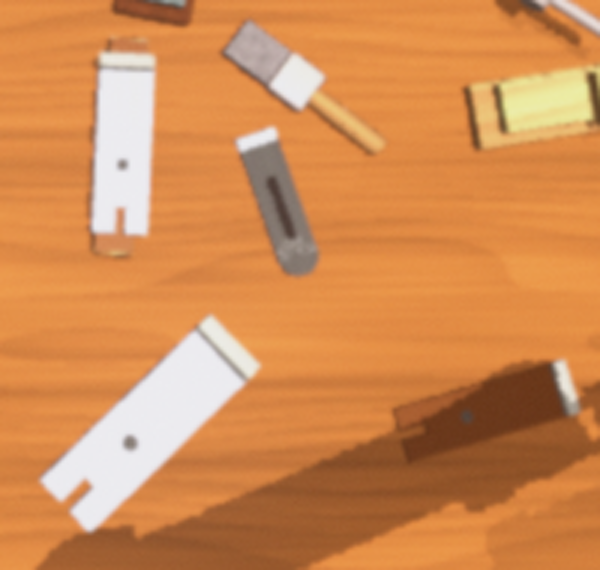

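View pics/w1.png

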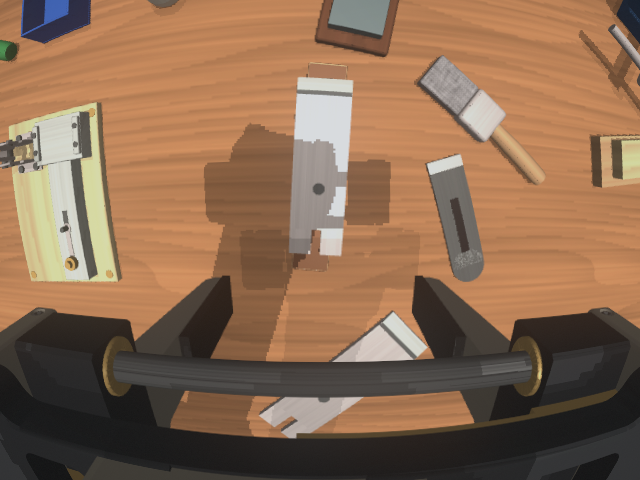

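Three look-alikes in the top picture. The bright one on the strop is at (361,229), a clearly larger bright one lies on the bench at (370,321), and a brown one is at (482,317). The strop iron is the one meant, since it is bright and the smaller, and the crop confirms it. In the wrist view its corners are at about (298,78), (353,80), (341,255) and (289,252).

```bash
cat >> h.py <<'E'
def wplane(uv,z,info):
    "fisheye pixels -> world points on plane z"
    K=np.array(info["camera_matrix"]);R=np.array(info["R"]);o=-R.T@np.array(info["t"])
    m=(np.atleast_2d(uv).astype(float)-K[:2,2])/K[0,0]; th=np.linalg.norm(m,axis=1,keepdims=True)
    d=np.hstack([m/np.maximum(th,1e-9)*np.sin(th),np.cos(th)])@R
    return (o+d*((z-o[2])/d[:,2])[:,None])[:,:2]
def wpix(X,info):
    K=np.array(info["camera_matrix"]); q=np.atleast_2d(X)@np.array(info["R"]).T+np.array(info["t"])
    n=np.linalg.norm(q[:,:2],axis=1,keepdims=True); th=np.arctan2(n,q[:,2:])
    return q[:,:2]/np.maximum(n,1e-9)*th*K[0,0]+K[:2,2]
def rectify(im,info,x0,x1,y0,y1,z,s=4):
    "ortho view at z, s px/mm; up=+x, left=+y"
    X,Y=np.meshgrid(np.arange(x1,x0,-1/s),np.arange(y1,y0,-1/s),indexing="ij")
    p=wpix(np.stack([X.ravel(),Y.ravel(),np.full(X.size,z)],1),info).reshape(*X.shape,2).astype(np.float32)
    return cv2.remap(im,p[...,0],p[...,1],cv2.INTER_LINEAR)
E
python3 - <<'E'
from h import *
np.set_printoptions(precision=2,suppress=True)
info=viewer.camera_info("wrist")
for d in viewer.silhouettes("iron","wrist"):
    m=d["mask"].astype(np.uint8); c=max(cv2.findContours(m,cv2.RETR_EXTERNAL,cv2.CHAIN_APPROX_NONE)[0],key=cv2.contourArea)[:,0]
    w=wplane(c,30.8,info); print(d["confidence"],m.sum(),c.mean(0),cv2.minAreaRect(w.astype(np.float32)))
w=wplane([[298,78],[353,80],[341,255],[289,252]],30.8,info); print(w)
# now look at the carriage, gripper opened, with same geometry
robot.movep([495,98,200],[np.pi,0,0]); robot.hold(.2)
info=viewer.camera_info("wrist"); im=save("wrist","w2"); print(robot.observe()["t"],robot.observe()["tcp_pos"])
np.save("w2.npy",im); import pickle; pickle.dump(info,open("w2.pkl","wb"))
for n in ["bed","stop_mid","carriage","handle_grip","clamp_arm"]:
    for d in viewer.pinpoint(n,"wrist"): print(n,d["confidence"],towld(d["at"],"wrist"))
r=rectify(im,info,435,645,40,180,32,4); cv2.imwrite("pics/r2.png",r[:,:,::-1][:800]); print(r.shape)
cv2.imwrite("pics/r2.png",cv2.resize(r[:,:,::-1],None,fx=.7,fy=.7,interpolation=cv2.INTER_AREA))
E
```

```text
[[ 634.94 -166.51]
 [ 633.13 -215.87]
 [ 469.85 -205.9 ]
 [ 472.89 -156.42]]
4.3083 [495.28  96.82 199.93]
bed 0.83 [552.04  97.07  30.41]
stop_mid 0.94 [502.78  93.89  31.83]
carriage 0.63 [550.1   96.54  -0.54]
handle_grip 0.68 [588.41 205.8  133.14]
clamp_arm 0.85 [588.27 154.8   52.07]
(840, 560, 3)
```

View pics/r2.png

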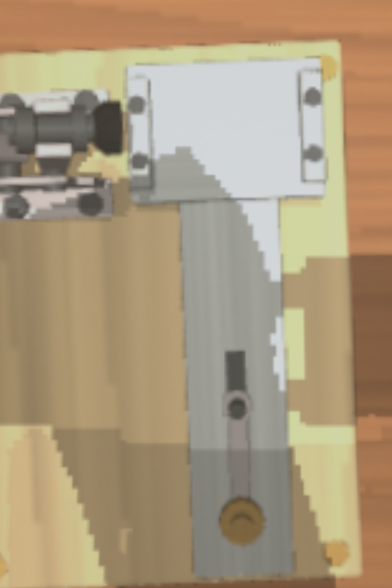

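The rectified view shows the bed's tongue centre line running from (237,573) to (230,203), so the bed's yaw is about +2.0°. The pin is near (237,403), which is about (501, 95.4) mm. Next I grip the iron, let go, and look again from the same geometry, to calibrate the camera bias against the known gripped pose.

```bash
cat >> h.py <<'E'
def rot(deg): return (Rn.from_euler("z",deg,degrees=True)*Rn.from_rotvec([np.pi,0,0])).as_rotvec()
def st(): o=robot.observe(); return round(o["t"],2),o["tcp_pos"],o["contact_force"],round(o["grip_width"]*92,1),round(o["grip_force"],1)
E
python3 - <<'E'
from h import *
np.set_printoptions(precision=2,suppress=True)
R=rot(-3.5)
robot.movep([517.8,-184.1,70],R)
robot.servo_line([517.8,-184.1,12],feed=100); print(st())
grip(0.3,20); robot.hold(.1); print(st()); o=robot.observe(); print(Rn.from_rotvec(o["tcp_rot"]).as_matrix()[:,1], o["contact_force"])
print(st(),st())
grip(0.9); robot.servo_line([517.8,-184.1,70],feed=150)
robot.movep([500,-187,200],[np.pi,0,0]); robot.hold(.3); print(st())
info=viewer.camera_info("wrist"); im=save("wrist","w3")
a=rectify(im,info,455,650,-240,-135,30.8,4)
cv2.imwrite("pics/r3.png",cv2.resize(a[:,:,::-1],None,fx=.75,fy=.75,interpolation=cv2.INTER_AREA))
E
```

```text
(6.48, array([ 518.22, -183.96,   12.28]), array([-0.55, -2.03, -0.31]), 92.4, 0.0)
(7.29, array([ 517.84, -184.15,   12.09]), array([-0.26, -0.09,  1.78]), 49.7, 20.0)
[-0.06 -1.    0.  ] [-0.26 -0.09  1.78]
(7.29, array([ 517.84, -184.15,   12.09]), array([-0.26, -0.09,  1.78]), 49.7, 20.0) (7.29, array([ 517.84, -184.15,   12.09]), array([-0.26, -0.09,  1.78]), 49.7, 20.0)
(9.35, array([ 499.47, -186.71,  198.57]), array([ 0.35,  0.27, -0.48]), 82.6, 0.0)
```

View pics/r3.png

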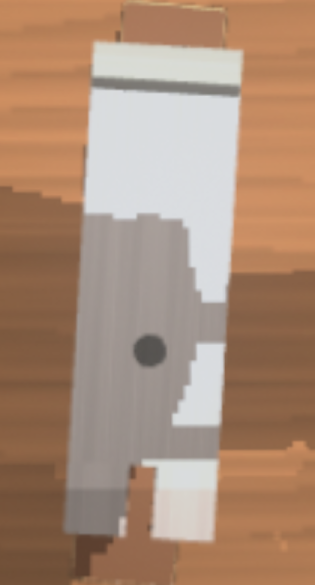

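The re-look gives an iron centre line of y = -184.14 at the grip, and the gripper reads -184.15, with slope -3.46° against -3.5°. The camera bias in y is therefore negligible. Next I refine the bed line numerically from the earlier picture.

```bash
python3 - <<'E'
from h import *
import pickle
np.set_printoptions(precision=3,suppress=True)
im=np.load("w2.npy"); info=pickle.load(open("w2.pkl","rb"))
def edge(z,x0,x1,off,win=4):
    r=rectify(im,info,x0,x1,40,180,z,4).astype(float); r=cv2.GaussianBlur(r,(0,0),2); xs=np.arange(x1,x0,-.25); ys=np.arange(180,40,-.25)
    g=np.abs(np.diff(r,axis=1)).sum(2); P=[]
    for i,x in enumerate(xs):
        yp=95.4+.0356*(x-501)+off; k=np.where(abs(ys[:-1]-yp)<win)[0]; w=g[i,k]; j=k[w.argmax()]; P.append((x,ys[j]-.125))
    P=np.array(P)
    for _ in range(4):
        f=np.polyfit(*P.T,1); e=P[:,1]-np.polyval(f,P[:,0]); P=P[abs(e)<max(.5,1.5*np.median(abs(e)))]
    return f,len(P),e.std()
for nm,z,x0,x1,off in [("tongueL",32,445,565,18),("tongueR",32,445,565,-18),("frontL",32,580,615,35),("frontR",32,580,615,-35),("cheekL",37,582,615,26.5),("cheekR",37,582,615,-26.5)]:
    f,n,s=edge(z,x0,x1,off); print(nm,"slope",f[0],"y@501",np.polyval(f,501),"y@598",np.polyval(f,598),n,s)
# pin zoom
r=rectify(im,info,445,545,70,120,38,10)
cv2.imwrite("pics/pin.png",cv2.resize(r[:,:,::-1],None,fx=.6,fy=.6,interpolation=cv2.INTER_AREA))
E
```

```text
tongueL slope 0.029960961774848548 y@501 113.17481675420812 y@598 116.08103004636843 308 0.24934103362598328
tongueR slope 0.051507011442064404 y@501 77.64820279879655 y@598 82.6443829086768 237 0.21308152046901568
frontL slope 0.07962976439280434 y@501 127.06530845532217 y@598 134.7893956014242 127 1.4402507072049784
frontR slope 0.05652931199968772 y@501 59.69059193875667 y@598 65.17393520272638 88 0.14439775527294604
cheekL slope 0.04162210338680956 y@501 121.01771390374324 y@598 125.05505793226376 55 0.14060148415165827
cheekR slope 0.04796066055565656 y@501 68.97367437403454 y@598 73.62585844793323 85 0.14526534954393713
```

View pics/pin.png

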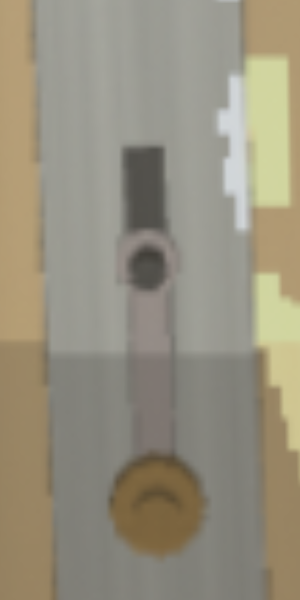

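```bash
python3 - <<'E'
from h import *
np.set_printoptions(precision=2,suppress=True)
robot.movep([517.84,-184.15,70],rot(-3.5))
robot.servo_line([517.84,-184.15,12],feed=120)
grip(0.3,45); print(st())
robot.servo_line([517.84,-184.15,80],feed=120); print(st())
robot.movep([533.4,50,85],rot(2.27)); robot.servo_line([533.4,96.6,85],feed=100); robot.hold(.4); print(st())
o=robot.observe(); print(Rn.from_rotvec(o["tcp_rot"]).as_matrix()[:,0])
info=viewer.camera_info("wrist"); im=save("wrist","w4"); np.save("w4.npy",im)
import pickle; pickle.dump(info,open("w4.pkl","wb")); print(wpix([[501,95.35,43],[510,95.7,99],[533.4,96.6,104]],info))
s=save("side","s4"); cv2.imwrite("pics/s4c.png",np.hstack([cv2.resize(im[:,:,::-1],(400,300)),cv2.resize(s[180:360,180:420,::-1],(400,300))]))
E
```

```text
(11.22, array([ 517.98, -184.23,   12.26]), array([-0.2 , -0.9 ,  2.24]), 49.1, 45.0)
(11.94, array([ 517.17, -184.03,   79.43]), array([-0.74,  0.02, -2.9 ]), 48.7, 45.0)
(13.89, array([533.45,  96.26,  85.02]), array([ 0.99, -0.37, -2.59]), 48.9, 45.0)
[1.   0.04 0.  ]
[[321.84 317.2 ]
 [321.88 351.59]
 [321.93 313.01]]
```

View pics/s4c.png

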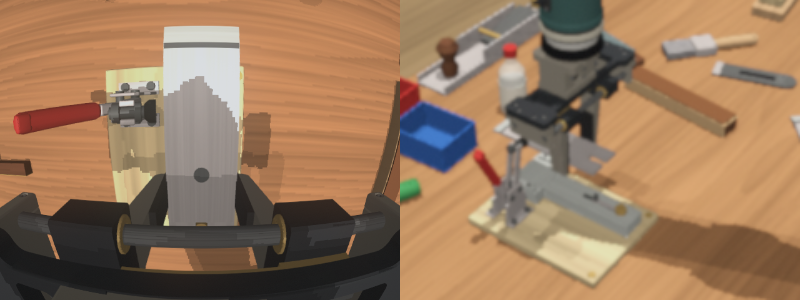

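The iron is in hand above the carriage and about aligned with the bed (wrist view: iron at columns 165–240, hole at (201,175)). I'll now lower it by feel.

```bash
python3 - <<'E'
from h import *
np.set_printoptions(precision=2,suppress=True)
P=np.array([533.4,96.6]); 
robot.servo_line([*P,36],feed=80); robot.hold(.2); print(st()); f0=robot.observe()["contact_force"][2]
z=36
while z>17.5:
    z-=1.0 if z>22 else .5
    robot.servo_line([*P,z],feed=20)
    s=st()
    if s[2][2]-f0>5: print("contact"); break
print(z,s); robot.hold(.2); print(st())
E
```

```text
(14.95, array([533.82,  96.69,  36.54]), array([-0.61, -0.04, -3.45]), 48.9, 45.0)
contact
18.0 (20.45, array([533.47,  96.62,  18.26]), array([-1.99,  0.34,  2.42]), 49.1, 45.0)
(20.65, array([533.48,  96.61,  18.24]), array([-1.87, -0.09,  3.43]), 49.1, 45.0)
```

```bash
python3 - <<'E'
from h import *
np.set_printoptions(precision=2,suppress=True)
u=np.array([np.cos(np.radians(2.27)),np.sin(np.radians(2.27))]); P=np.array([533.4,96.6])
grip(0.6); robot.hold(.15); f0=robot.observe()["contact_force"]; print(st())
robot.servo_line([*P,18.3],feed=20)
grip(0.3,18); robot.hold(.1); print(st())
d=0; log=[]
while d<20:
    d+=1.0 if d<3 else .4
    robot.servo_line([*(P-d*u),18.3],feed=8 if d>=3 else 15)
    o=robot.observe(); f=(o["contact_force"]-f0)[:2]@u; log.append((round(d,1),round(f,1),round((P-o["tcp_pos"][:2])@u,2)))
    if f>5: break
print(log); 
for _ in range(4):
    robot.hold(.1); print(((robot.observe()["contact_force"]-f0)[:2]@u).round(2), st())
E
```

```text
(21.11, array([533.43,  96.61,  17.91]), array([0.12, 0.78, 0.21]), 55.2, 0.0)
(21.71, array([533.4,  96.6,  18.3]), array([-0.47,  0.1 ,  0.36]), 49.7, 18.0)
[(1.0, np.float64(1.1), np.float64(0.85)), (2.0, np.float64(1.8), np.float64(2.03)), (3.0, np.float64(0.8), np.float64(3.11)), (3.4, np.float64(0.4), np.float64(3.41)), (3.8, np.float64(0.6), np.float64(3.8)), (4.2, np.float64(0.4), np.float64(4.23)), (4.6, np.float64(1.2), np.float64(4.61)), (5.0, np.float64(1.9), np.float64(5.03)), (5.4, np.float64(1.8), np.float64(5.43)), (5.8, np.float64(1.6), np.float64(5.82)), (6.2, np.float64(0.7), np.float64(6.21)), (6.6, np.float64(0.9), np.float64(6.63)), (7.0, np.float64(0.6), np.float64(7.05)), (7.4, np.float64(1.9), np.float64(7.23)), (7.8, np.float64(2.4), np.float64(7.34)), (8.2, np.float64(5.2), np.float64(7.44))]
4.76 (25.83, array([525.94,  96.32,  18.41]), array([ 4.91,  0.08, -3.41]), 49.7, 18.0)
5.15 (25.93, array([525.94,  96.31,  18.42]), array([ 5.31,  0.07, -3.06]), 49.4, 18.0)
4.78 (26.03, array([525.95,  96.3 ,  18.4 ]), array([ 4.92,  0.46, -3.33]), 49.5, 18.0)
5.22 (26.13, array([525.96,  96.31,  18.41]), array([ 5.34,  0.71, -4.18]), 49.5, 18.0)
```

The pin stops the iron at 7.4 mm, with about 5 N. I'll pull slightly more, hold, let go, and set up for the handle.

```bash
python3 - <<'E'
from h import *
np.set_printoptions(precision=2,suppress=True)
u=np.array([np.cos(np.radians(2.27)),np.sin(np.radians(2.27))]); P=np.array([533.4,96.6])
for d in (8.4,8.6):
    robot.servo_line([*(P-d*u),18.2],feed=5); robot.hold(.25); f=robot.observe()["contact_force"]; print(d,f,st()[:2])
    if f[:2]@u>7: break
robot.hold(.4); print(robot.observe()["contact_force"])
q=P-7.45*u
robot.servo_line([*(P-(d-.5)*u),18.2],feed=5); print(robot.observe()["contact_force"])
grip(0.85); robot.hold(.1); print(st())
robot.servo_line([*q,110],feed=150); robot.servo_line([490,96,200],feed=250); robot.hold(.3)
info=viewer.camera_info("wrist"); im=save("wrist","w5")
for c in ("wrist","side"):
    if c=="side": save("side","s5")
    for n in ("handle_grip","notch_root","iron_mid"):
        for e in viewer.pinpoint(n,c)[:3]: print(c,n,e["confidence"],towld(e["at"],c))
r=rectify(im,info,425,665,30,190,36.8,4)
cv2.imwrite("pics/r5.png",cv2.resize(r[:,:,::-1],None,fx=.625,fy=.625,interpolation=cv2.INTER_AREA)); print(st()[0])
for p in (-90,90): print(kin.ik([592,185,170],rot(2.3+p)))
E
```

```text
8.4 [ 6.36 -0.18 -4.17] (26.63, array([525.95,  96.33,  18.41]))
8.6 [ 6.47 -0.5  -3.74] (27.13, array([525.89,  96.3 ,  18.39]))
[ 5.67  0.5  -4.28]
[ 4.3   0.3  -2.62]
(28.47, array([525.25,  96.26,  18.22]), array([-1.05,  0.43, -0.37]), 78.1, 0.0)
wrist handle_grip 0.6 [591.17 203.95 131.33]
wrist notch_root 0.98 [504.27  97.26  36.89]
wrist iron_mid 0.69 [565.42  96.82  34.76]
side handle_grip 0.49 [594.78 199.35 125.72]
side notch_root 0.91 [ 245.38 -151.88    2.72]
side notch_root 0.84 [ 291.62 -460.21    3.45]
side notch_root 0.73 [503.26  90.72  34.92]
side iron_mid 0.75 [561.47  97.1   32.83]
side iron_mid 0.66 [ 304.97 -518.68    3.42]
side iron_mid 0.6 [ 299.23 -211.81    4.25]
30.47
[-1.11  0.71  1.12  1.77 -0.71  1.13 -2.86]
[ 0.04  0.53 -0.54  1.69  0.32  1.01 -0.57]
```

View pics/r5.png

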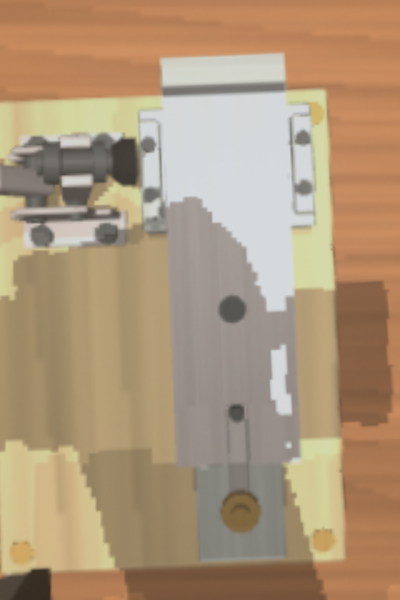

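The iron is seated: it lies between the cheeks (iron edges at columns 165 and 288, row 150) with the pin at the notch's closed end (236,412). Next I press the handle down along its arc.

```bash
python3 - <<'E'
from h import *
np.set_printoptions(precision=2,suppress=True)
v=np.array([-.0395,.9992,0]); A=np.array([591.6,173.0,50.]); R=rot(92.3)
def pt(a): return A+(85*np.cos(a)-5*np.sin(a)-10)*v+np.array([0,0,85*np.sin(a)+5*np.cos(a)])
grip(0.0,20)
s=pt(1.30); robot.movep([s[0],s[1],215],R); robot.servo_line(s,feed=120); print(st())
for a in np.arange(1.2,-.01,-.1):
    robot.servo_line(pt(a),feed=70); o=robot.observe(); print(round(a,2),round(o["t"],2),o["tcp_pos"],o["contact_force"])
    if np.linalg.norm(o["contact_force"])>45: break
E
```

```text
(33.69, array([591.75, 181.27, 133.91]), array([0.42, 0.27, 0.54]), 0.3, 0.0)
1.2 33.97 [591.01 190.2  131.57] [ 0.55  0.1  -0.2 ]
1.1 34.24 [591.07 197.21 128.1 ] [ 0.82 -0.55  0.09]
1.0 34.52 [590.47 205.01 124.11] [ 0.79 -1.94  0.57]
0.9 34.79 [589.85 212.34 119.44] [ 1.28 -0.94 -0.03]
0.8 35.07 [589.49 219.05 114.15] [-0.34 -0.74  0.03]
0.7 35.34 [589.25 225.16 108.24] [ 0.56  0.15 -0.16]
0.6 35.62 [589.15 230.63 101.82] [-0.17  0.11  0.06]
0.5 35.89 [588.97 235.46  94.88] [-0.21 -0.24 -0.38]
0.4 36.17 [588.83 239.58  87.41] [ 0.37  0.34 -0.06]
0.3 36.44 [588.62 242.85  79.52] [-1.21 -0.5   0.61]
0.2 36.72 [588.53 245.38  71.4 ] [-0.59  0.79 -0.59]
0.1 36.99 [588.39 247.02  63.01] [ 0.05 -0.23 -0.1 ]
-0.0 37.27 [589.27 247.93  58.56] [-7.35 -5.22 24.02]
```

```bash
python3 - <<'E'
from h import *
np.set_printoptions(precision=2,suppress=True)
s=save("side","s6"); print(st())
for n in ("handle_grip","clamp_arm"):
    for e in viewer.pinpoint(n,"side")[:2]: print(n,e["confidence"],towld(e["at"],"side"))
w=save("wrist","w6")
for e in viewer.pinpoint("handle_grip","wrist")[:2]: print(e["confidence"],towld(e["at"],"wrist"))
cv2.imwrite("pics/s6c.png",np.hstack([cv2.resize(w[:,:,::-1],(400,300)),cv2.resize(s[200:350,160:360,::-1],(400,300),interpolation=cv2.INTER_CUBIC)]))
E
```

```text
(37.32, array([589.27, 247.93,  58.57]), array([-6.66, -4.06, 24.42]), 0.6, 11.7)
handle_grip 0.72 [593.27 255.03  54.57]
clamp_arm 0.42 [593.07 152.28  52.09]
clamp_arm 0.36 [ 600.53 -362.56   -3.55]
0.91 [587.13 262.69  59.01]
```

View pics/s6c.png

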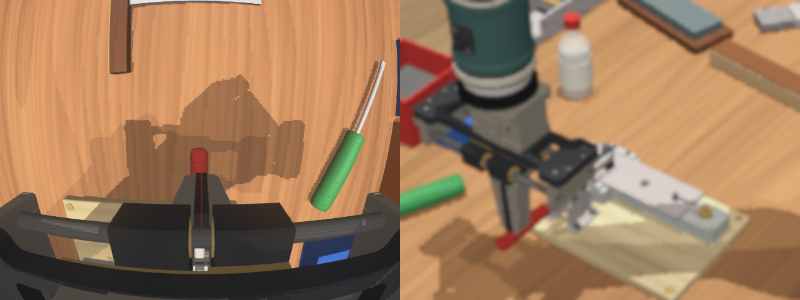

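```bash
python3 - <<'E'
from h import *
np.set_printoptions(precision=2,suppress=True)
p=robot.observe()["tcp_pos"]
for z in (54,53,52):
    robot.servo_line([588.6,247.9,z],feed=15); s=st(); print(z,s)
    if s[2][2]>32: break
robot.hold(.2); print(st())
robot.servo_line([588.6,247.9,100],feed=80); robot.servo_line([540,330,250],feed=250); robot.hold(.2)
s=save("side","s7")
for e in viewer.pinpoint("handle_grip","side")[:2]: print(e["confidence"],towld(e["at"],"side"))
w=save("wrist","w7"); print(st())
for e in viewer.pinpoint("handle_grip","wrist")[:2]: print(e["confidence"],towld(e["at"],"wrist"))
t=save("top","t7")
cv2.imwrite("pics/s7c.png",np.hstack([cv2.resize(t[190:290,200:300,::-1],(400,400),interpolation=cv2.INTER_CUBIC),cv2.resize(s[230:350,200:320,::-1],(400,400),interpolation=cv2.INTER_CUBIC)]))
E
```

```text
54 (37.77, array([589.27, 247.95,  58.39]), array([-7.44, -5.43, 28.26]), 0.3, 14.2)
53 (38.02, array([589.33, 247.95,  58.23]), array([-9.67, -6.12, 33.34]), 0.0, 16.9)
(38.22, array([589.38, 247.95,  58.24]), array([-10.  ,  -6.63,  33.22]), 0.7, 16.8)
0.87 [588.59 254.32  54.37]
(40.17, array([540.06, 329.42, 249.2 ]), array([-1.25, -0.01,  0.43]), 0.4, 0.0)
0.63 [589.44 260.64  64.9 ]
```

View pics/s7c.png

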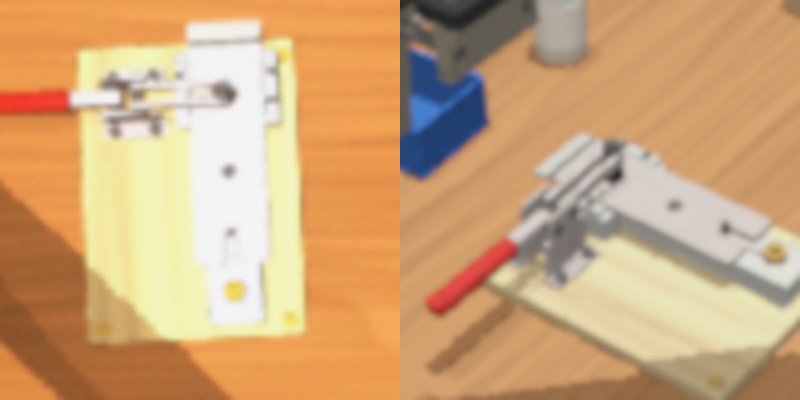

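The clamp is shut. The top crop shows the arm's foot on the iron at (225,92) and the pin at the notch end at (230,232), and the side crop shows the handle about level. The handle was hard on its stop at 33 N, so I'm handing in.

```bash
python3 -c "
from h import *
print(robot.job_done())"
```

```text
the job is handed in; nothing more can be done
None
```

The plane iron is in the grinding carriage, drawn back on the pin with about 6 N and clamped with the red handle pressed down to its stop, and I handed the job in at about 40 s; no verdict came back.

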